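# Hang the loaded peg caddy level on the valet rod

### The arm

A 6-joint arm with a two-finger parallel gripper is mounted at the origin on the work surface. World frame = base frame: x ahead of the robot, y to its left, z up, the work surface at z = 0. Lengths are in m, angles in rad, forces in N, time in s.
With the tool pointing down it reaches from about 0.275 to 0.825 m from the base axis. Payload 4.9 kg.
Tool frame: the origin (TCP) lies midway between the tips of the shut fingers; the grasp point (between the pads) lies 19 mm behind it (grip_point_offset is the distance from the TCP to the grasp point, in m); z points along the fingers, x is the direction in which the jaws open and shut, and the axes are right-handed (so a half turn about z gives the same grasp; the last joint's range is limited). The gripper opens to 85 mm and grips with 20 to 120 N. Pads are 22 mm wide; open, the fingers measure 114 mm over their backs; the gripper's body (76 mm by 85 mm) begins 54 mm behind the grasp point. The pads swing forward as they close: fully open they stand 13 mm farther back than shut.
Start: joints at [-1.402, 0.326, -0.193, 1.052, 0, 1.437], TCP at [0.164, -0.525, 0.231] pointing down, gripper open.
Joint ranges: [-2.65, 2.65], [-0.97, 1.79], [-1.3, 1.35], [-1.93, 2.1], [-1.47, 1.37], [-3.14, 3.14]. Speed limits (rad/s): [2.57, 2.57, 3.14, 3.14, 3.14, 3.14].

### API

Orientations are given as a rotation vector (axis times angle).
In Python, from cell import * gives the robot as it stands. Calls block until the motion is done:
- movep(position, orientation): joint-space move of the TCP to a pose.
- move_l(position, velocity=0.15, rot=None, until_force=None): straight line of the TCP; rot=None keeps the orientation; velocity is the mean speed in m/s. With until_force (N) it stops when the force on the tool has changed by that much, and returns True; else False.
- set_joints(angles): joint-space move.
- let_go() and grab(newtons=None): open the fingers fully, or close them until they stop; newtons is the grip in N (None keeps the last).
- sleep(seconds).
- ik(position, orientation): joint angles nearest the present ones, or None.
- get_state(): the state.
- grab_frame(name): name is "side" or "top"; returns a dict with "img" (384x512x3 uint8, red, green, blue), "fx", "fy", "cx", "cy" (pixels), "cam_to_world" (4x4, takes a point from camera to world coordinates). Camera axes: x right, y down, z forward; pixel columns grow to the right and rows downward; lengths in m; the calibration is good to about 2 mm. A picture is of the moment at which its call begins. There is no depth.
A pose or a line that the arm cannot do raises MotionError and nothing moves.
- sign_off(): hands the job in, once; it reports no verdict.
Trained networks look in the newest picture that a camera, given by its name, has taken for a name from the list of things; names that differ only in an ending like _2 or _b are one class to them, and where a whole thing is asked for, a point or a joint stands for the part that bears it (a point fixed in the world has none). Each returns a list of dicts, best first, with "score" (0 to 1); they miss things now and then, are a little off and sometimes report something else, mostly with a low value. They report only what shows in the picture. A call takes as long as a camera call. They do not tell look-alikes from the thing itself.
- spot_in(camera, name): "centre" ([column, row] in pixels, amid what is visible of it).
- silhouettes(camera, name): "mask" (384x512 bool, what is visible of it) and "centre" ([column, row] in pixels, amid what is visible of it).
- tip_of(camera, name): "centre" ([column, row] in pixels: a listed point, or the origin of a listed thing).
The state is a dict: "clock": time; "q": joint angles; "joint_velocities": joint speeds; "tau": joint torques, N m; "position": TCP position; "eef_rot": TCP orientation; "contact_force": force on the tool from outside, world axes, zero at the start; "wrist_torque": the same for the moment, N m; "finger_gap": opening from 0.0 (shut) to 1.0 (fully open).
Only numpy, scipy, OpenCV 4.12 (cv2) and the standard library are available. Lean on these libraries where they do the work, as an engineer would, in place of code of your own. Each camera call takes 0.05 s, during which the arm holds its last target.

### The job

Hang the loaded peg caddy on the pull-out rod under the steel shelf, using the hole in its handle board that makes it hang level with the load it carries. Thread that hole over the ball end, feel for the collar behind it and let the rod take the weight gently before you let go, without shoving or jarring the rod. Keep everything in the caddy and leave the other things where they stand.

Things in the scene. Friction and masses are not known exactly. Their poses are not given: they have to be found in the camera images.
- caddy: Wooden peg caddy, 170 g empty, balanced about its middle; about 480 g loaded. Tray 74 mm wide (its x), 214 mm long (its y), three pockets in a row centred at y = -67, 0, 67 mm, floor 7 mm above the underside, walls to 43 mm; which pocket holds what varies. An upright handle board stands over it. Origin: centre of the underside, z up.
- board_top (a point): Middle of the top edge of the caddy's handle board, 154 mm above the underside; axes as the caddy's. The board lies in the caddy's y-z plane, 9 mm thick (x), full length, 62 mm high; grip it by its plain top edge: tips within 18 mm of that edge clear the rod. Five round through holes (along x), 21 mm in diameter, centres 42 mm below this edge.
- hole1 (a point): Centre of the board's hole at y = -52 mm; axes as the caddy's.
- hole2 (a point): Centre of the hole at y = -26 mm.
- hole3 (a point): Centre of the hole at y = 0, the middle one.
- hole4 (a point): Centre of the hole at y = 26 mm.
- hole5 (a point): Centre of the hole at y = 52 mm.
- bottle: Full square white bottle with a blue band and blue cap, 58 x 58 x 78 mm, about 230 g (within 6 percent), loose in one pocket of the caddy; by far the heaviest thing there. Origin: centre of its underside.
- ball_center (a point): Centre of the orange silicone dryer ball, 56 mm in diameter, 40 g, loose in another pocket.
- canister: Empty clear acrylic canister with a grey lid, 60 mm in diameter, 68 mm high, 40 g, loose in the third pocket. Origin: centre of its underside.
- shelf: Stainless steel shelf fixed on the worktop: a board 180 mm deep (x) and 500 mm wide (y), top 205 mm above the worktop, on two end panels, open in front and below; low things (up to 45 mm) on the two ends of its top. Origin: on the worktop under the board's middle; its front looks along its own -x. A pull-out rod sticks out in front from under the board.
- rod_sleeve (a point): On the axis of the pull-out rod, under the board's front edge (shelf x = -90 mm, y = 0, 160 mm above the worktop); axes as the shelf's. The steel rod points along -x and ends in a bobbin: a ball knob 16 mm in diameter, behind it a neck 8 mm in diameter and 13 mm long, then a collar disc 22 mm in diameter that stops the caddy's board.
- rod_axis (a point): A fixed point on the rod's axis, 170 mm ahead of the shelf's middle (shelf x = -170 mm). How far the rod is pulled out varies and is not reported: the collar's front face lies anywhere from x = -143 to -188 mm, the ball's front end 28 mm ahead of it; see it or feel for it. Friction alone holds the rod: about 20 N slides it in, and 15 N on it already counts as shoving.
- rod_under (a point): Fixed point 6.7 mm below rod_axis: where, sideways and in height, the centre of a hole lies when the caddy hangs on the neck between knob and collar. On the ball it would lie about 4 mm higher.
- spray: Closed teal spray bottle with a white head, 68 mm in diameter, 188 mm high, standing at the left; leave alone. Origin: centre of its underside.
- peg_rack: Small steel rack 55 x 120 mm holding three plastic pegs upright, 84 mm high; leave alone. Origin: centre of its underside.
- peg_box: Closed wooden peg box 84 x 119 mm with a brass knob, 46 mm high over the knob; leave alone. Origin: centre of its underside.
There are look-alikes about, which are no part of the job. Leave any green or pink look-alike of the canister alone.

How it is judged:
On the way, in this order (a step that is already met when the one before it is completed fails the run):
1. the caddy is lifted clear of the worktop in the gripper (height (world z) of caddy above 0.03 m and contact force between the fingers and caddy above 1 N), for 0.2 s.
2. the caddy rests on the rod while the gripper still holds it (((y of hole1 in the frame of shelf between -0.005 and 0.005 m and z of hole1 in the frame of shelf between 0.149 and 0.1555 m and x of hole1 in the frame of shelf between -0.215 and -0.135 m) or (y of hole2 in the frame of shelf between -0.005 and 0.005 m and z of hole2 in the frame of shelf between 0.149 and 0.1555 m and x of hole2 in the frame of shelf between -0.215 and -0.135 m) or (y of hole3 in the frame of shelf between -0.005 and 0.005 m and z of hole3 in the frame of shelf between 0.149 and 0.1555 m and x of hole3 in the frame of shelf between -0.215 and -0.135 m) or (y of hole4 in the frame of shelf between -0.005 and 0.005 m and z of hole4 in the frame of shelf between 0.149 and 0.1555 m and x of hole4 in the frame of shelf between -0.215 and -0.135 m) or (y of hole5 in the frame of shelf between -0.005 and 0.005 m and z of hole5 in the frame of shelf between 0.149 and 0.1555 m and x of hole5 in the frame of shelf between -0.215 and -0.135 m)) and contact force between caddy and shelf above 1.5 N and contact force between the fingers and caddy above 1 N), for 0.1 s.
At the end, for the whole second after the job is handed in: The caddy hangs still on the rod's neck by a hole (hole centre within 5 mm sideways of the rod's axis, 4.5 to 11 mm below it), level within 6 degrees, carried by the rod alone; bottle, ball and canister in its pockets; spray bottle, peg rack and peg box within 30 mm of where they stood (((y of hole1 in the frame of shelf between -0.005 and 0.005 m and z of hole1 in the frame of shelf between 0.149 and 0.1555 m and x of hole1 in the frame of shelf between -0.215 and -0.135 m) or (y of hole2 in the frame of shelf between -0.005 and 0.005 m and z of hole2 in the frame of shelf between 0.149 and 0.1555 m and x of hole2 in the frame of shelf between -0.215 and -0.135 m) or (y of hole3 in the frame of shelf between -0.005 and 0.005 m and z of hole3 in the frame of shelf between 0.149 and 0.1555 m and x of hole3 in the frame of shelf between -0.215 and -0.135 m) or (y of hole4 in the frame of shelf between -0.005 and 0.005 m and z of hole4 in the frame of shelf between 0.149 and 0.1555 m and x of hole4 in the frame of shelf between -0.215 and -0.135 m) or (y of hole5 in the frame of shelf between -0.005 and 0.005 m and z of hole5 in the frame of shelf between 0.149 and 0.1555 m and x of hole5 in the frame of shelf between -0.215 and -0.135 m)) and angle between caddy's own z axis and vertical below 0.105 rad and contact force between caddy and shelf above 2.5 N and linear speed of caddy below 0.03 m/s and angular speed of caddy below 0.3 rad/s and x of bottle in the frame of caddy between -0.03 and 0.03 m and y of bottle in the frame of caddy between -0.1 and 0.1 m and z of bottle in the frame of caddy between -0.005 and 0.045 m and x of ball_center in the frame of caddy between -0.03 and 0.03 m and y of ball_center in the frame of caddy between -0.1 and 0.1 m and z of ball_center in the frame of caddy between -0.005 and 0.045 m and x of canister in the frame of caddy between -0.03 and 0.03 m and y of canister in the frame of caddy between -0.1 and 0.1 m and z of canister in the frame of caddy between -0.005 and 0.045 m and distance of each of spray, peg_rack, peg_box from where it was at the start of the episode below 0.03 m); the robot touches nothing.
It fails at once if the caddy shoves or jars the rod or shelf (15 N or more) (contact force between caddy and shelf above 15 N).
It fails at once if the robot itself pushes the rod or shelf with 15 N or more (contact force between any of the fingers, the arm and shelf above 15 N).
It fails at once if the spray is moved by 30 mm or more (distance of spray from where it was at the start of the episode above 0.03 m).
It fails at once if the peg rack is moved by 30 mm or more (distance of peg_rack from where it was at the start of the episode above 0.03 m).
It fails at once if the peg box is moved by 30 mm or more (distance of peg_box from where it was at the start of the episode above 0.03 m).
It also fails if it takes over 69 s, if anything falls off the work surface, if the arm or the gripper's body presses on something with over 40 N, if the wrist force passes 120 N, or if a joint passes its speed limit or range.

## Working session

There is one attempt and no reset: what is moved stays moved. The work goes in short steps, each a Python script; the robot and the scene stay as the last script left them, time stands still between calls to the robot, and variables do not carry over. Pictures are saved under pics/ and viewed, and the job is handed in when it is done.

```bash
mkdir -p pics; ls
python3 - <<'E'
from cell import *
import cv2,numpy as np
s=get_state();print(s)
for c in("side","top"):
    f=grab_frame(c);print(c,f["fx"],f["fy"],f["cx"],f["cy"],np.round(f["cam_to_world"],4).tolist())
    cv2.imwrite(f"pics/{c}0.png",cv2.resize(f["img"][:,:,::-1],(800,600),interpolation=cv2.INTER_CUBIC))
E
```

```text
pics
{'clock': 0.0, 'q': array([-1.40218390e+00,  3.26921485e-01, -1.93593241e-01,  1.05198796e+00,
       -3.18027902e-05,  1.43659740e+00]), 'joint_velocities': array([-0.00146691,  0.00112284, -0.00148653, -0.00108728, -0.00210261,
       -0.00021391]), 'tau': array([ 2.14466010e-03, -4.43393290e+01,  2.62443548e+01,  1.54606788e-02,
       -1.51823169e-04, -1.91233960e-05]), 'position': array([ 0.16391639, -0.52439696,  0.23051047]), 'eef_rot': array([-2.53014629e+00,  1.86028378e+00,  1.96160309e-03]), 'contact_force': array([ 0.01019905, -0.55071676,  0.11550837]), 'wrist_torque': array([ 0.00389892,  0.00680117, -0.01878522]), 'finger_gap': 1.0038969054916145}
side 494.31115476577554 494.31115476577554 247.10178964746413 192.85354438522245 [[-0.9572, -0.2256, 0.1812, 0.287], [-0.2886, 0.6988, -0.6545, 0.9931], [0.021, -0.6788, -0.734, 1.2437], [0.0, 0.0, 0.0, 1.0]]
top 350.46342279014124 350.46342279014124 258.16787530201515 189.6233319224973 [[0.0235, -0.9974, 0.068, 0.4813], [-0.9997, -0.0231, 0.0061, 0.0069], [-0.0045, -0.0681, -0.9977, 1.1261], [0.0, 0.0, 0.0, 1.0]]
```

View pics/side0.png

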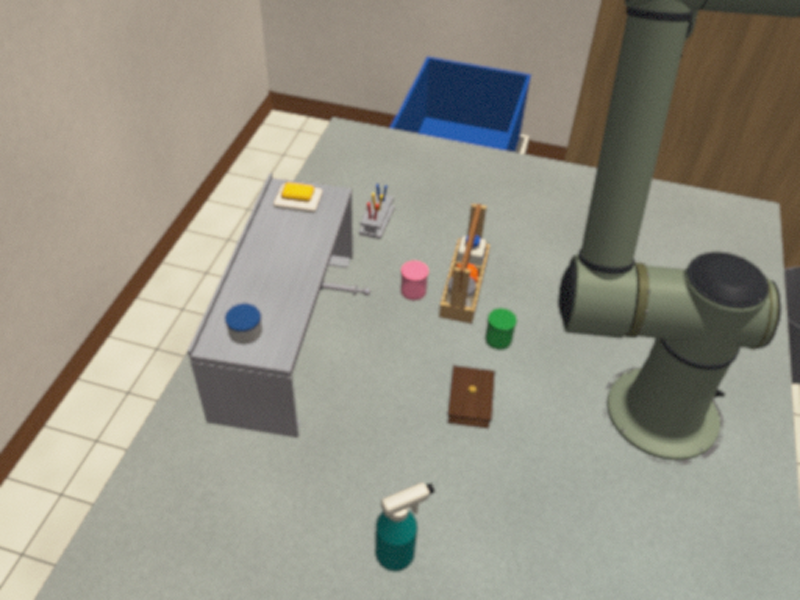

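View pics/top0.png

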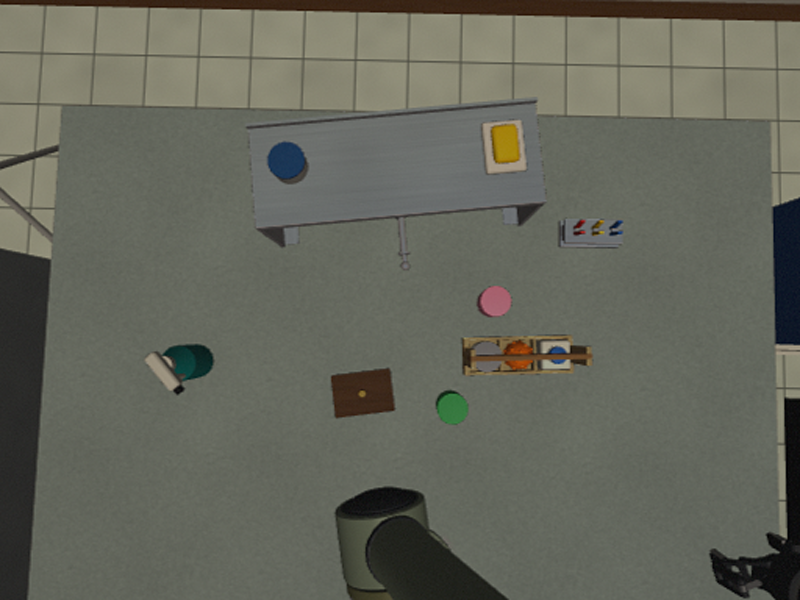

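```bash
cat > h.py <<'E'
from cell import *
import cv2,numpy as np
def ray(f,px):
    M=np.array(f["cam_to_world"]);d=M[:3,:3]@np.array([(px[0]-f["cx"])/f["fx"],(px[1]-f["cy"])/f["fy"],1]);return M[:3,3],d/np.linalg.norm(d)
def atz(f,px,z):
    o,d=ray(f,px);return o+d*(z-o[2])/d[2]
def tri(f1,p1,f2,p2):
    o1,d1=ray(f1,p1);o2,d2=ray(f2,p2)
    A=np.stack([d1,-d2],1);t=np.linalg.lstsq(A,o2-o1,rcond=None)[0]
    a=o1+d1*t[0];b=o2+d2*t[1];return (a+b)/2,np.linalg.norm(a-b)
def proj(f,P):
    M=np.linalg.inv(np.array(f["cam_to_world"]));c=M[:3,:3]@np.array(P)+M[:3,3]
    return np.array([f["fx"]*c[0]/c[2]+f["cx"],f["fy"]*c[1]/c[2]+f["cy"]])
def crop(f,x0,y0,w,h,name):
    k=min(800/w,600/h);cv2.imwrite("pics/"+name,cv2.resize(f["img"][y0:y0+h,x0:x0+w,::-1],None,fx=k,fy=k,interpolation=cv2.INTER_CUBIC))
E
python3 - <<'E'
from h import *
s=grab_frame("side");t=grab_frame("top")
for n in["caddy","board_top","hole1","hole2","hole3","hole4","hole5","bottle","ball_center","canister","shelf","rod_sleeve","rod_axis","rod_under"]:
    a=tip_of("side",n);b=tip_of("top",n)
    print(n,[(np.round(x["centre"],1).tolist(),round(x["score"],2)) for x in a[:3]],[(np.round(x["centre"],1).tolist(),round(x["score"],2)) for x in b[:3]],end=' ')
    if a and b: 
        p,e=tri(s,a[0]["centre"],t,b[0]["centre"]);print(np.round(p,4),round(e,4))
    else: print()
crop(s,190,100,160,120,"side_c.png");crop(t,230,130,160,120,"top_c.png")
E
```

```text
caddy [([298.4, 183.7], 0.73), ([237.8, 186.7], 0.7)] [([328.1, 227.3], 0.67)] [ 0.4393 -0.2134 -0.0015] 0.0067
board_top [([304.0, 150.5], 0.56)] [([339.9, 230.3], 0.66), ([234.5, 253.3], 0.24)] [ 0.4369 -0.2158  0.1538] 0.0074
hole1 [([297.5, 171.5], 0.88), ([297.1, 167.2], 0.78), ([302.1, 148.2], 0.66)] [([336.7, 232.1], 0.98), ([319.1, 228.5], 0.91), ([352.7, 225.3], 0.86)] [ 0.4383 -0.2281  0.0449] 0.0167
hole2 [([297.5, 171.5], 0.88), ([297.1, 167.2], 0.78), ([302.1, 148.2], 0.66)] [([336.7, 232.1], 0.98), ([319.1, 228.5], 0.91), ([352.7, 225.3], 0.86)] [ 0.4383 -0.2281  0.0449] 0.0167
hole3 [([297.5, 171.5], 0.88), ([297.1, 167.2], 0.78), ([302.1, 148.2], 0.66)] [([336.7, 232.1], 0.98), ([319.1, 228.5], 0.91), ([352.7, 225.3], 0.86)] [ 0.4383 -0.2281  0.0449] 0.0167
hole4 [([297.5, 171.5], 0.88), ([297.1, 167.2], 0.78), ([302.1, 148.2], 0.66)] [([336.7, 232.1], 0.98), ([319.1, 228.5], 0.91), ([352.7, 225.3], 0.86)] [ 0.4383 -0.2281  0.0449] 0.0167
hole5 [([297.5, 171.5], 0.88), ([297.1, 167.2], 0.78), ([302.1, 148.2], 0.66)] [([336.7, 232.1], 0.98), ([319.1, 228.5], 0.91), ([3
[... 171 characters left out ...]
l_center [([301.7, 169.1], 0.53)] [([330.8, 233.4], 0.67)] [ 0.4291 -0.2043  0.0815] 0.003
canister [([318.2, 217.6], 0.76), ([264.8, 183.5], 0.7), ([292.0, 195.1], 0.59)] [([284.5, 259.2], 0.69), ([313.5, 193.0], 0.63), ([307.4, 229.8], 0.61)] [ 0.3393 -0.0745  0.0082] 0.0005
shelf [] [([339.7, 228.1], 0.24)] 
rod_sleeve [([208.9, 176.7], 0.81), ([306.3, 150.5], 0.43)] [([257.8, 139.6], 0.7), ([341.8, 230.3], 0.57)] [0.6806 0.0166 0.1801] 0.0042
rod_axis [([235.1, 184.2], 0.96), ([298.6, 163.8], 0.61), ([296.2, 175.3], 0.35)] [([254.9, 167.2], 0.96)] [0.6004 0.022  0.1796] 0.0127
rod_under [([233.7, 189.0], 0.6)] [([256.0, 172.2], 0.93), ([349.8, 225.3], 0.58)] [0.5973 0.0203 0.1559] 0.0028
```

View pics/side_c.png

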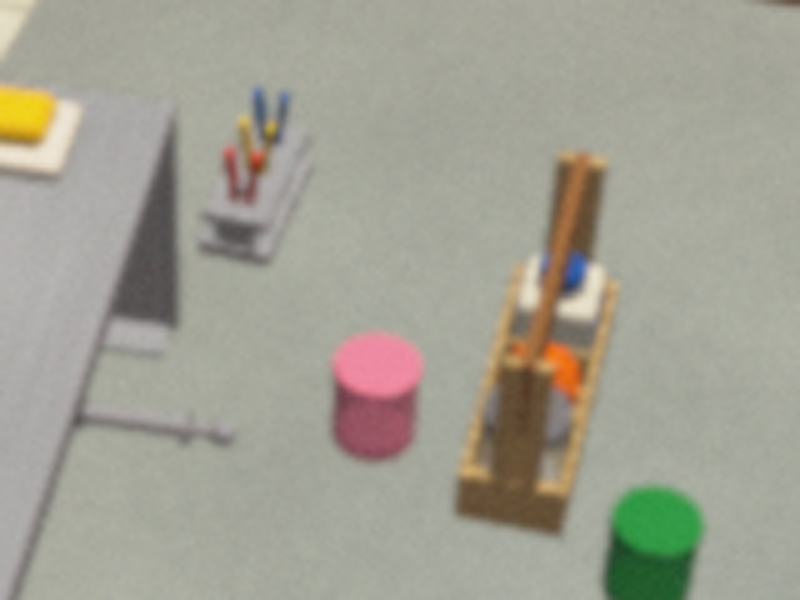

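View pics/top_c.png

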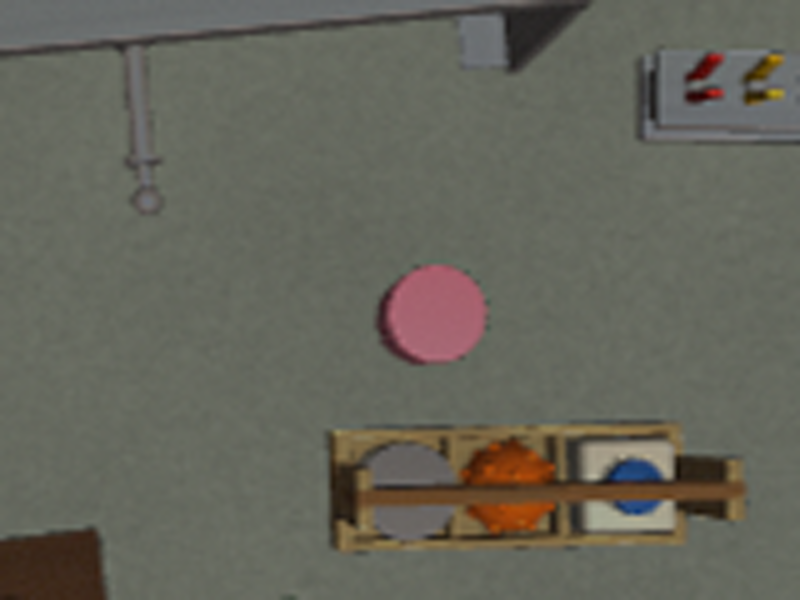

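Run:
```python
from h import *
s=grab_frame("side");t=grab_frame("top")
def T(x,y):return np.array([230+(x+.5)/5-.5,130+(y+.5)/5-.5])
def S(x,y):return np.array([190+(x+.5)/5-.5,100+(y+.5)/5-.5])
print("knob",tri(s,S(225,434),t,T(147,201)),atz(t,T(147,201),.16),atz(s,S(225,434),.16))
print("collar",tri(s,S(187,428),t,T(144,160)),atz(t,T(144,160),.16),atz(s,S(187,428),.16))
print("root",tri(s,S(80,415),t,T(133,45)),atz(t,T(133,45),.16),atz(s,S(80,415),.16))
for a in((357,497),(745,489)):print("board",atz(t,T(*a),.154))
for a in((583,157),(533,362)):print("boardS",atz(s,S(*a),.154))
# shelf corners, top image (800x600 scale 1.5625), z=.205
for a in((258,229),(545,204)):
    p=(np.array(a)+.5)/1.5625-.5;print("shelf",atz(t,p,.205))
# segmentation of wood board in top
crop(t,295,210,96,72,"top_b.png");crop(t,240,130,48,36,"top_r.png");crop(s,200,165,64,48,"side_r.png");crop(s,275,125,64,80,"side_b.png")
```

```text
knob (array([0.60065186, 0.01147507, 0.15821875]), np.float64(0.003806519519913891)) [0.60231765 0.01179824 0.16      ] [0.59821347 0.0129673  0.16      ]
collar (array([0.62383571, 0.01373082, 0.15821591]), np.float64(0.003266323096169639)) [0.62519679 0.01399902 0.16      ] [0.62161984 0.01527678 0.16      ]
root (array([0.68941658, 0.02152487, 0.1562334 ]), np.float64(0.0022380848773851823)) [0.68973355 0.02165284 0.16      ] [0.68686119 0.02491858 0.16      ]
board [ 0.44150169 -0.10778819  0.154     ]
board [ 0.45094498 -0.32138915  0.154     ]
boardS [ 0.44717443 -0.31553833  0.154     ]
boardS [ 0.43526106 -0.11112292  0.154     ]
shelf [0.65361989 0.26316879 0.205     ]
shelf [ 0.70770569 -0.22447835  0.205     ]
```

View pics/top_b.png

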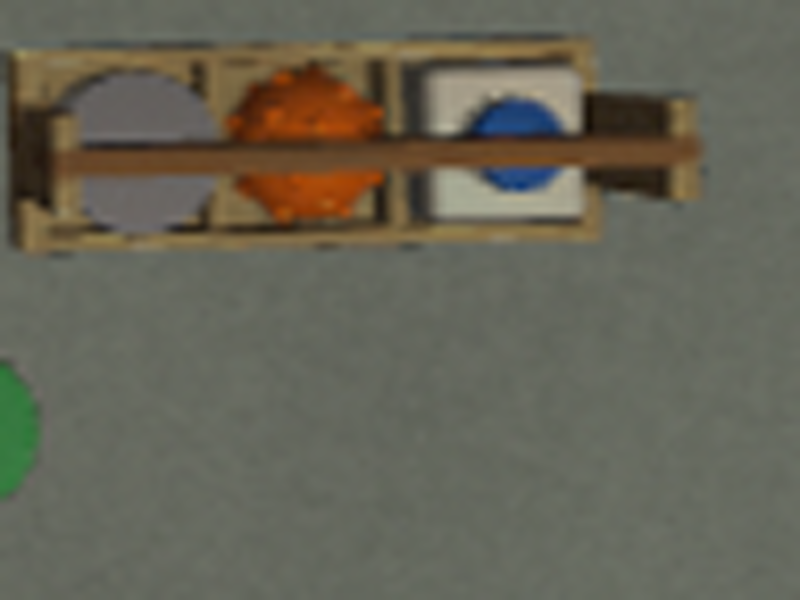

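View pics/top_r.png

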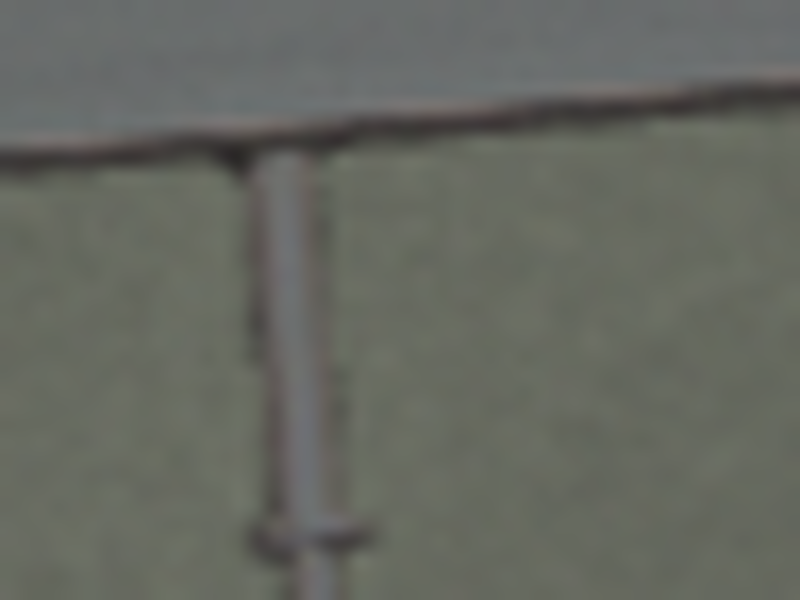

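View pics/side_r.png

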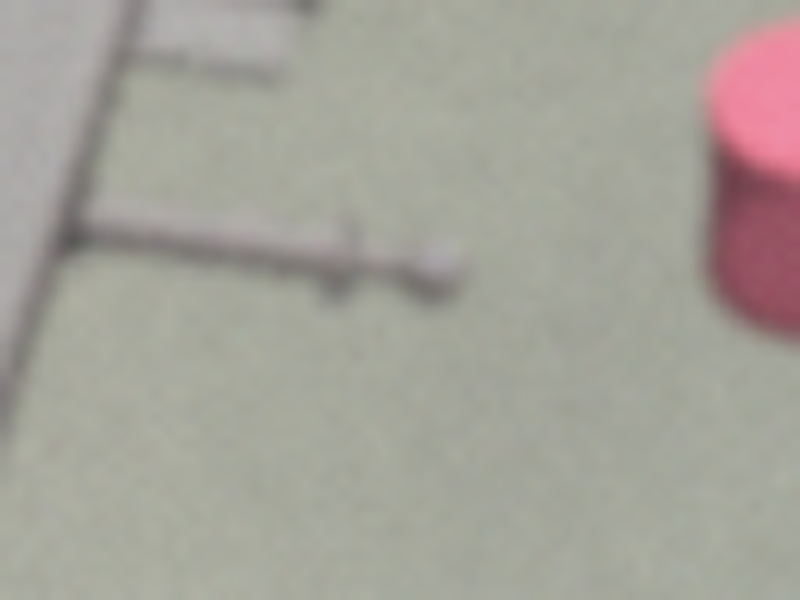

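View pics/side_b.png

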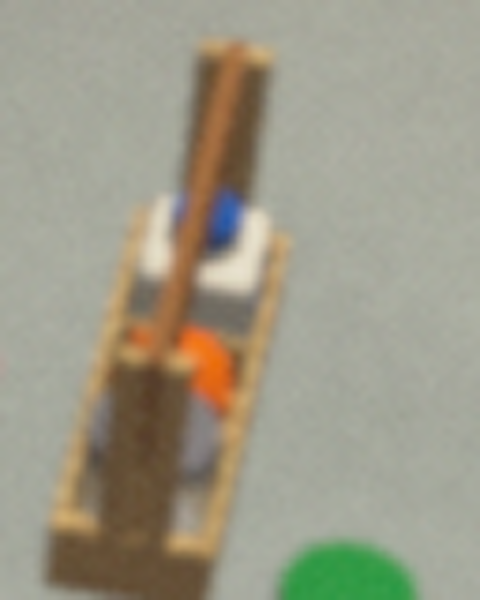

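```bash
cat >> h.py <<'E'
from scipy.spatial.transform import Rotation as R
def down(yaw,flip=0):
    c,s_=np.cos(yaw+flip),np.sin(yaw+flip)
    return R.from_matrix(np.array([[c,s_,0],[s_,-c,0],[0,0,-1]]).T).as_rotvec()
E
python3 - <<'E'
from h import *
yaw=np.radians(2.5)
for fl in(0,np.pi):
    print(ik([0.4448,-0.240,0.24],down(yaw,fl)),ik([0.6,0.012,.18],down(np.radians(6.35),fl)))
E
```

```text
[-6.40940778e-01  2.37838920e-01 -2.91276518e-01  1.04168089e+00
  4.44089210e-16  8.86222318e-01] [-1.02954352e-01  4.54595869e-01 -1.33973598e-01  9.82226860e-01
  4.44089210e-16  1.35701357e+00]
[-0.64094078  0.23783892 -0.29127652  1.04168089  0.         -2.25537034] [-0.10295435  0.45459587 -0.1339736   0.98222686  0.         -1.78457909]
```

Run:
```python
from h import *
r=down(np.radians(2.5))
movep([0.4448,-0.240,0.24],r)
move_l([0.4448,-0.240,0.172],0.1)
s=grab_frame("side");t=grab_frame("top")
st=get_state();print(st["clock"],st["position"])
crop(t,285,180,96,72,"t1.png");crop(s,250,110,96,72,"s1.png")
```

```text
4.1167 [ 0.44529516 -0.24044321  0.17276325]
```

View pics/t1.png

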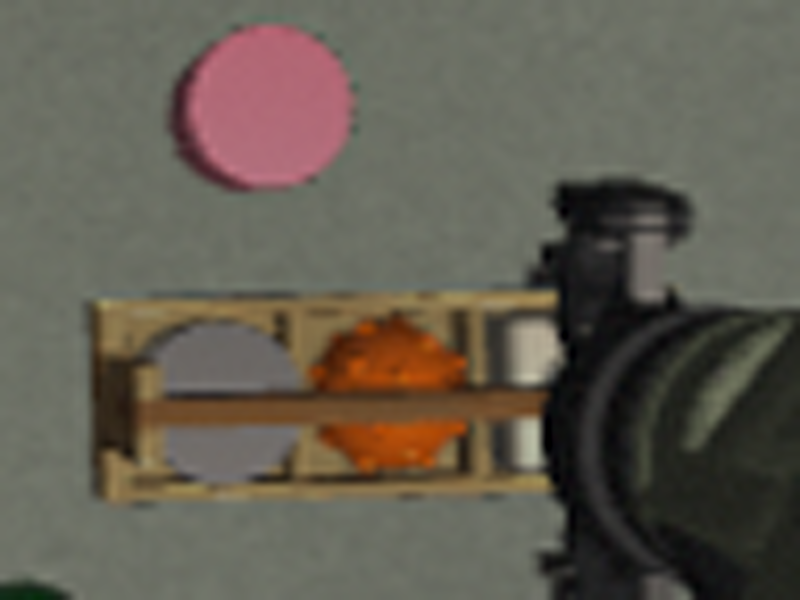

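View pics/s1.png

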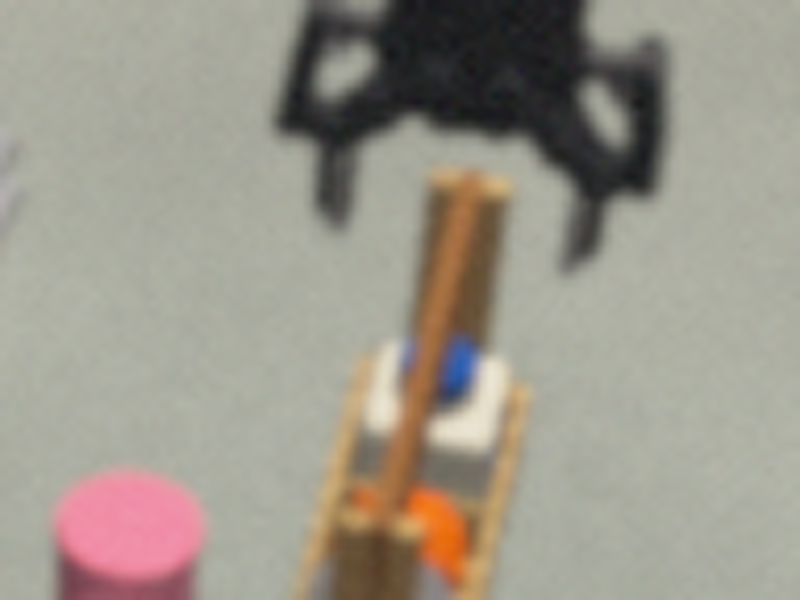

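Run:
```python
from h import *
s=grab_frame("side");print(atz(s,(304.5,138.5),.186))
move_l([0.4448,-0.240,0.1375],0.08)
grab(60)
st=get_state();print(st["clock"],st["position"],st["finger_gap"],st["contact_force"])
move_l([0.4448,-0.240,0.20],0.06)
sleep(0.3)
st=get_state();print(st["clock"],st["position"],st["finger_gap"],st["contact_force"],st["wrist_torque"])
s=grab_frame("side");t=grab_frame("top")
crop(t,285,180,128,96,"t2.png");crop(s,250,90,128,96,"s2.png")
```

```text
[ 0.43980495 -0.23838395  0.186     ]
5.4417 [ 0.44490248 -0.24002101  0.13745313] 0.08809415241626785 [ 1.43771821 -0.73262833 -1.13536639]
6.9333 [ 0.44470018 -0.23992879  0.19978039] 0.08847257051666647 [-0.14875664  0.17451848 -4.75907259] [ 0.04198683 -0.00500081  0.0390438 ]
```

View pics/t2.png

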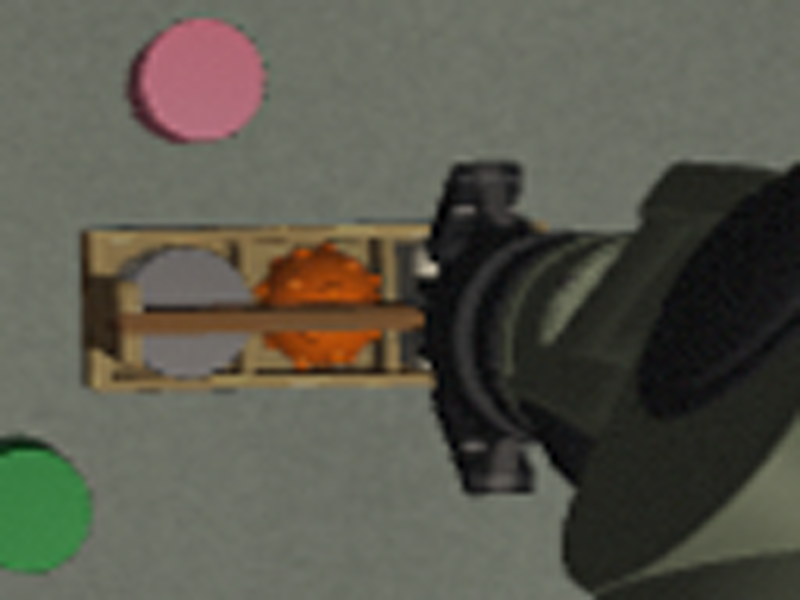

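View pics/s2.png

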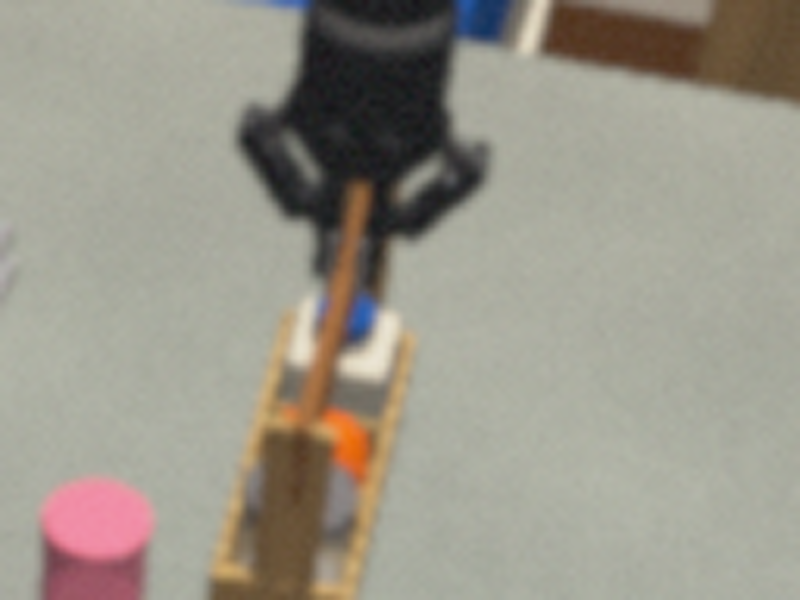

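Run:
```python
from h import *
r=down(np.radians(6.35))
move_l([0.4448,-0.240,0.28],0.1)
move_l([0.545,0.005,0.28],0.12,rot=r)
move_l([0.545,0.005,0.1855],0.08)
sleep(0.3)
st=get_state();print(st["clock"],st["position"],st["finger_gap"],st["contact_force"],st["wrist_torque"])
s=grab_frame("side");t=grab_frame("top")
crop(t,190,130,128,96,"t3.png");crop(s,195,135,128,96,"s3.png")
```

```text
11.975 [0.54510758 0.00498394 0.18573785] 0.08523282825432671 [ 0.25458933  0.22269325 -4.2654593 ] [-0.07441336 -0.01686366 -0.01143837]
```

View pics/t3.png

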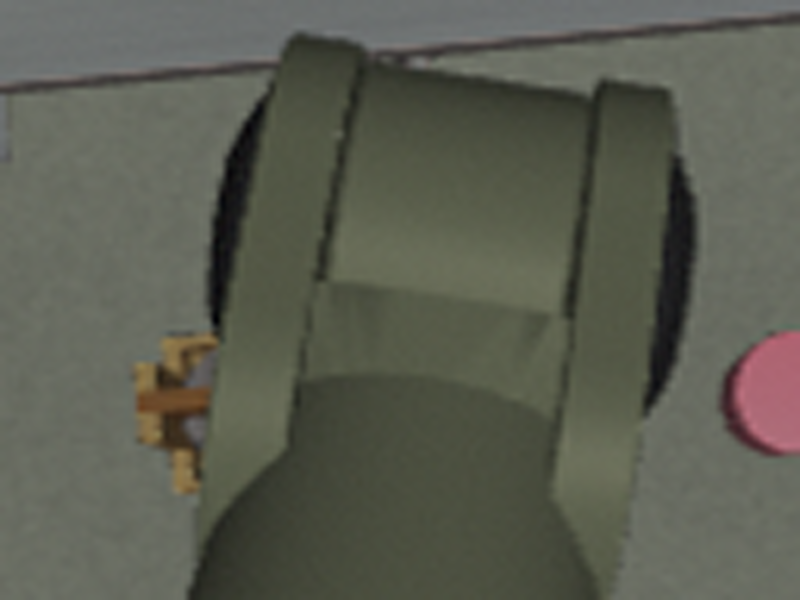

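View pics/s3.png

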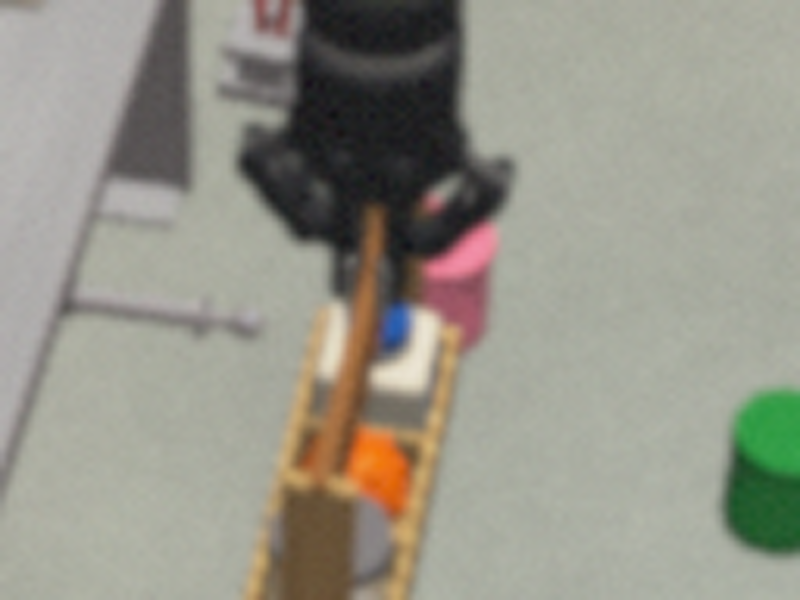

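Run:
```python
from h import *
s=grab_frame("side");t=grab_frame("top")
def T(x,y):return np.array([190+(x+.5)/6.25-.5,130+(y+.5)/6.25-.5])
def S(x,y):return np.array([195+(x+.5)/6.25-.5,135+(y+.5)/6.25-.5])
u=np.array([np.cos(np.radians(6.35)),np.sin(np.radians(6.35))]);v=np.array([-u[1],u[0]])
e=np.array([.545,.005])+v*.133
print("exp",e)
print("top",atz(t,T(137,403),.202), "side",atz(s,S(320,490),.202),"tri",tri(s,S(320,490),t,T(137,403)))
for z in(.192,.202,.212):print(z,proj(t,[*e,z]),proj(s,[*e,z]),T(137,403),S(320,490))
k=S(248,323);print("knob",atz(s,k,.16))
for i in range(5):
  sleep(.1);st=get_state();print(st["contact_force"],st["wrist_torque"],st["finger_gap"])
crop(t,195,165,40,60,"t3b.png");crop(s,225,160,64,64,"s3b.png")
```

```text
exp [0.53028998 0.13718402]
top [0.52969933 0.13555869 0.202     ] side [0.52580413 0.13797385 0.202     ] tri (array([0.52819401, 0.13566115, 0.19894001]), np.float64(0.00338328336605532))
0.192 [211.41366232 194.03293649] [244.25239135 214.72955397] [211.5  194.06] [245.78 212.98]
0.202 [210.89286059 193.82260606] [244.31310419 212.39565737] [211.5  194.06] [245.78 212.98]
0.212 [210.36071551 193.60769452] [244.37447163 210.03659752] [211.5  194.06] [245.78 212.98]
knob [0.59936864 0.01272805 0.16      ]
[ 0.33328242  0.46321349 -5.02480734] [-0.00791187 -0.03766231 -0.04618058] 0.0870037923190594
[-0.55089437 -0.24529876 -5.08430888] [ 0.0213532   0.00592691 -0.01049066] 0.08572715994899532
[ 5.62445245e-05  2.83331617e-01 -4.90101400e+00] [ 0.01986226 -0.03392195 -0.00156379] 0.0868767698763206
[ 0.5509623   0.76407348 -3.85363245] [-0.02865206 -0.01745401 -0.00180707] 0.08786571438579274
[-0.60383591 -0.01862069 -3.77815317] [0.0167274  0.04565903 0.02286429] 0.08485633701744477
```

View pics/t3b.png

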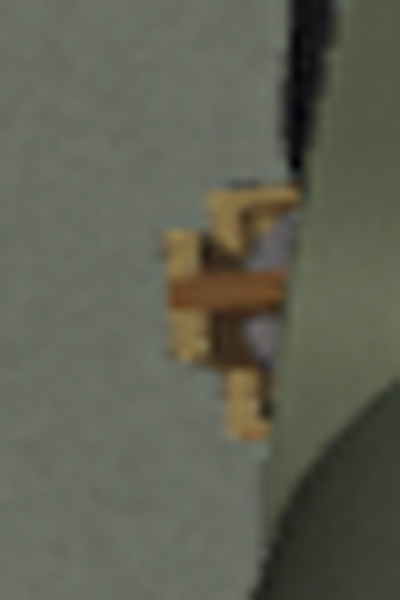

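View pics/s3b.png

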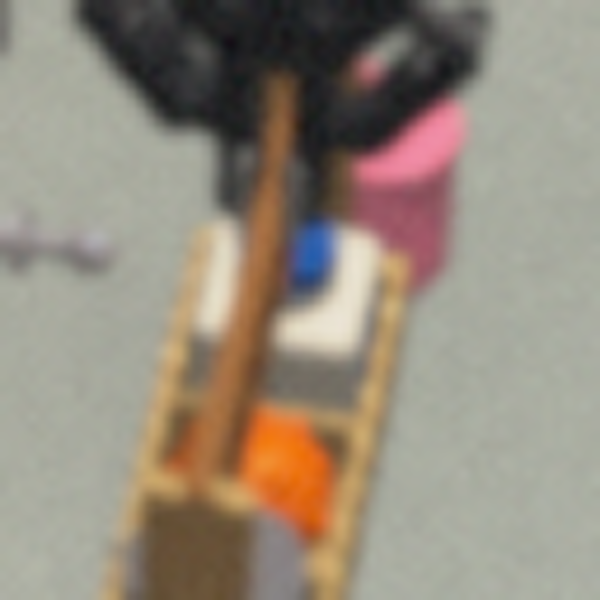

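```bash
cat >> h.py <<'E'
a=np.radians(6.35);u=np.array([np.cos(a),np.sin(a),0]);v=np.array([-u[1],u[0],0])
K=np.array([.6027,.0125,.1855])
def show(m=""):
    F=[];
    for i in range(6): sleep(.02);st=get_state();F.append(np.r_[st["contact_force"],st["wrist_torque"]])
    F=np.mean(F,0);d=st["position"]-K
    print(m,round(st["clock"],2),"along %.4f lat %.4f dz %.4f"%(d@u,d@v,d[2]),"F along %.2f lat %.2f z %.2f"%(F[:3]@u,F[:3]@v,F[2]),np.round(F[3:],3),round(st["finger_gap"],4))
E
python3 - <<'E'
from h import *
move_l(K-.045*u,0.05);show("a")
move_l(K-.020*u,0.04);show("b")
print(move_l(K+.004*u,0.02,until_force=3));show("c")
E
```

```text
a 13.19 along -0.0452 lat 0.0001 dz -0.0002 F along -0.18 lat -0.18 z -4.64 [ 0.009 -0.003  0.001] 0.0902
b 14.07 along -0.0203 lat 0.0000 dz -0.0001 F along -0.10 lat -0.20 z -4.62 [-0.     0.006 -0.011] 0.0873
False
c 15.52 along 0.0039 lat 0.0000 dz 0.0000 F along 0.19 lat 0.22 z -4.67 [ 0.009 -0.007 -0.004] 0.0848
```

Run:
```python
from h import *
s=grab_frame("side");crop(s,205,160,64,48,"s4.png")
print(move_l(K+.026*u,0.015,until_force=2.5));show("d")
```

```text
True
d 16.56 along 0.0146 lat 0.0004 dz -0.0025 F along 0.04 lat 0.12 z -4.80 [ 0.013 -0.002 -0.019] 0.0867
```

View pics/s4.png

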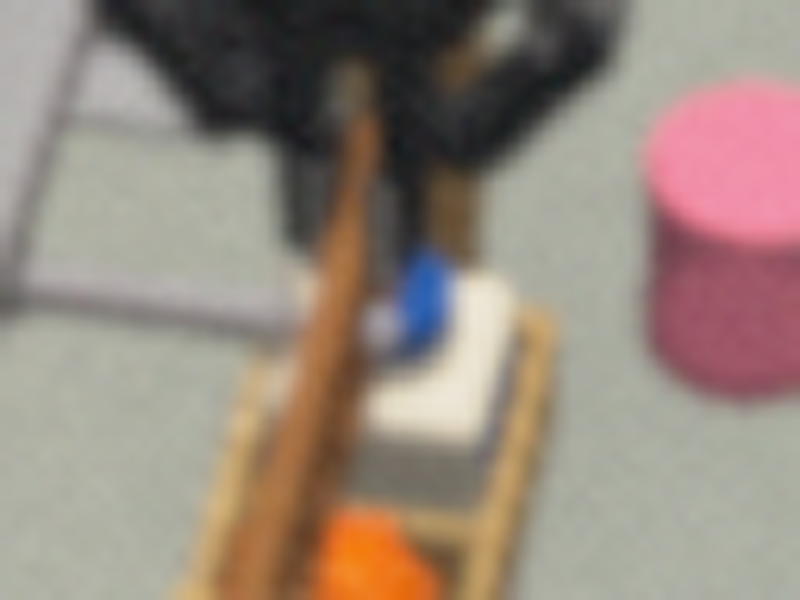

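Run:
```python
from h import *
show("e")
move_l(K+.0138*u+[0,0,-.0025],0.02);show("f")
print(move_l(K+.0138*u+[0,0,-.0085],0.008,until_force=2));show("g")
```

```text
e 16.66 along 0.0144 lat 0.0004 dz -0.0027 F along -0.21 lat 0.06 z -4.45 [ 0.018  0.039 -0.004] 0.0861
f 17.01 along 0.0138 lat 0.0000 dz -0.0026 F along -0.31 lat 0.21 z -4.99 [ 0.003 -0.037 -0.016] 0.0852
True
g 17.68 along 0.0137 lat -0.0000 dz -0.0072 F along 0.70 lat -0.12 z 5.98 [-0.012 -0.112  0.004] 0.0849
```

Run:
```python
from h import *
p=get_state()["position"]
for i in range(5):
    p=p+np.array([0,0,.0002]);move_l(p,0.01);show("h")
    F=np.mean([ (sleep(.02),get_state()["contact_force"][2])[1] for _ in range(6)])
    if F<0.8:break
s=grab_frame("side");crop(s,205,160,64,48,"s5.png")
```

```text
h 18.18 along 0.0138 lat -0.0000 dz -0.0071 F along 0.57 lat -0.21 z 0.81 [ 0.009 -0.116 -0.022] 0.0888
```

View pics/s5.png

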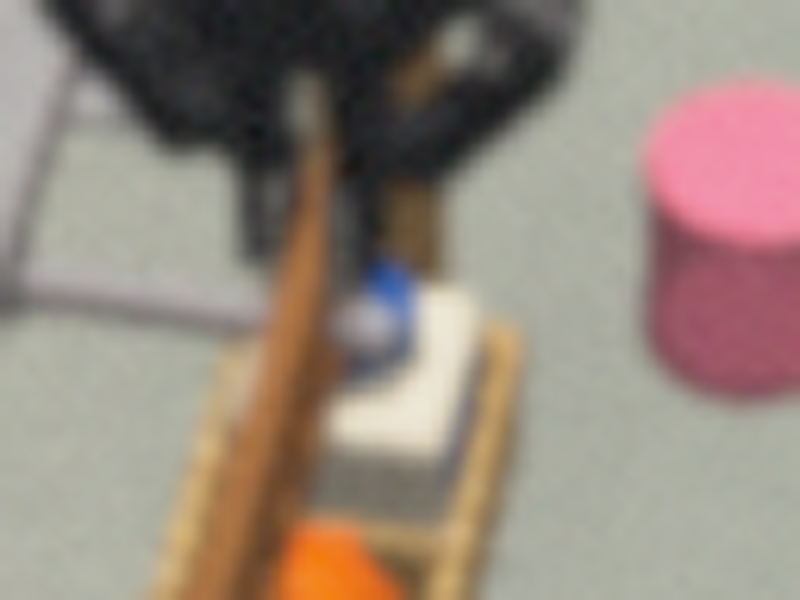

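Run:
```python
from h import *
let_go();show("rel")
p=get_state()["position"]
move_l(p+[0,0,.08],0.06);show("up")
p=get_state()["position"]
move_l([p[0]-.05,p[1],.32],0.15)
q=list(get_state()["q"]);movep([.30,-.33,.33],down(np.radians(-30)));show("away")
s=grab_frame("side");t=grab_frame("top")
crop(t,190,130,128,96,"t6.png");crop(s,165,115,128,96,"s6.png")
```

```text
rel 19.17 along 0.0137 lat 0.0000 dz -0.0070 F along 0.21 lat -0.07 z 0.17 [-0.032 -0.026 -0.007] 0.9958
up 20.75 along 0.0135 lat 0.0000 dz 0.0725 F along -0.01 lat 0.18 z -0.21 [ 0.022 -0.02  -0.002] 1.0019
away 23.13 along -0.3380 lat -0.3066 dz 0.1444 F along -0.00 lat -0.41 z -0.15 [-0.005 -0.015 -0.031] 1.0028
```

View pics/t6.png

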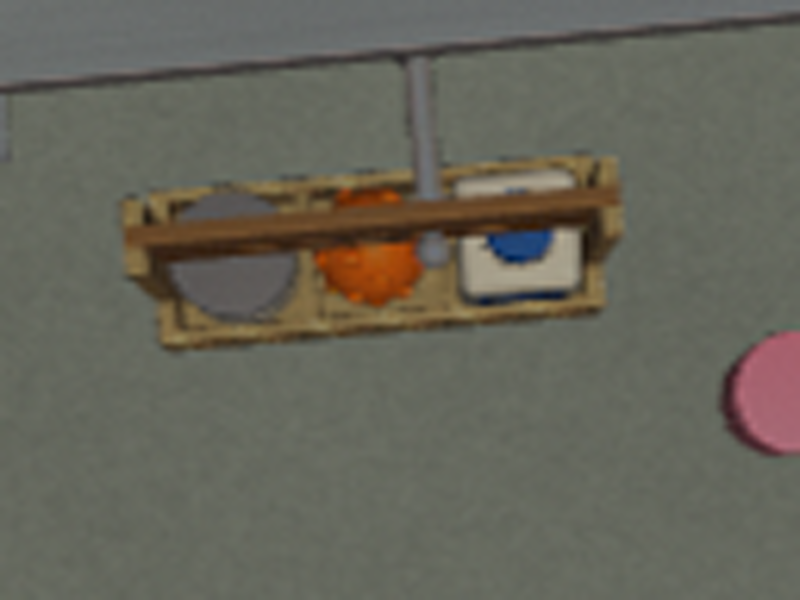

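View pics/s6.png

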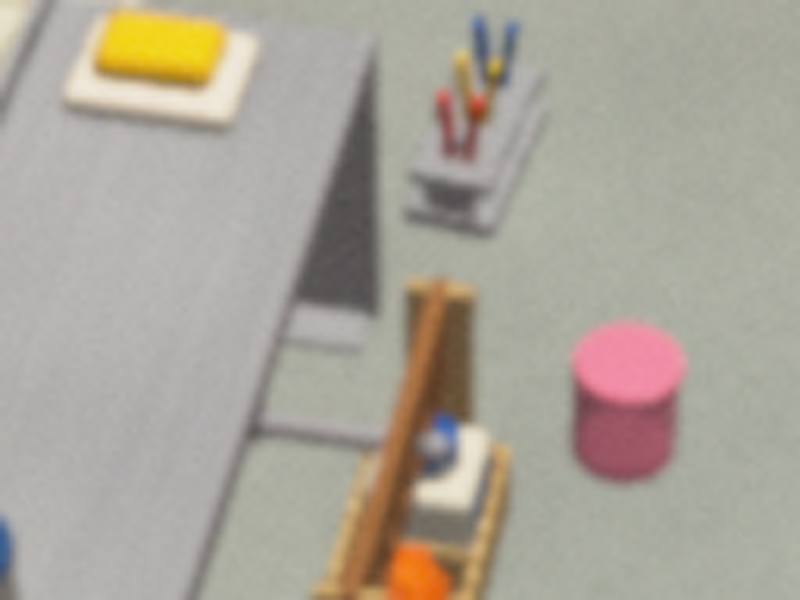

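Run:
```python
from h import *
s=grab_frame("side");t=grab_frame("top")
H=np.array([.6027,.0118,0])+.0138*u
for name,f in(("t",t),("s",s)):
    im=f["img"][:,:,::-1].copy();x0,y0=(190,130) if name=="t" else (165,115)
    if name=="s": x0,y0=170,140
    c=cv2.resize(im[y0:y0+96,x0:x0+128],None,fx=6.25,fy=6.25,interpolation=cv2.INTER_CUBIC)
    off=np.zeros(3) if name=="t" else np.array([-.005,.0015,0])
    C=H+v*.026+off
    def L(a,b,col):
        P=[]
        for (x,y,z) in(a,b):
            q=(proj(f,C+x*u+y*v+[0,0,z+.1533-.112])-[x0,y0]+.5)*6.25-.5;P.append(tuple(int(i) for i in q))
        cv2.line(c,P[0],P[1],col,1)
    L((0,-.107,.154),(0,.107,.154),(0,0,255))
    k=[(-.037,-.107,.043),(.037,-.107,.043),(.037,.107,.043),(-.037,.107,.043)]
    for i in range(4):L(k[i],k[(i+1)%4],(0,255,0))
    cv2.imwrite(f"pics/{name}7.png",c)
```

```text
(no output)
```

View pics/t7.png

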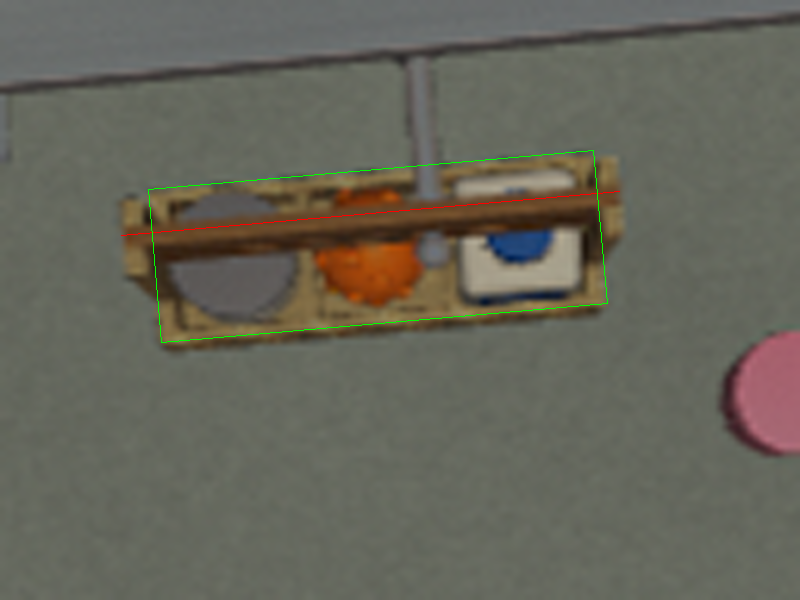

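View pics/s7.png

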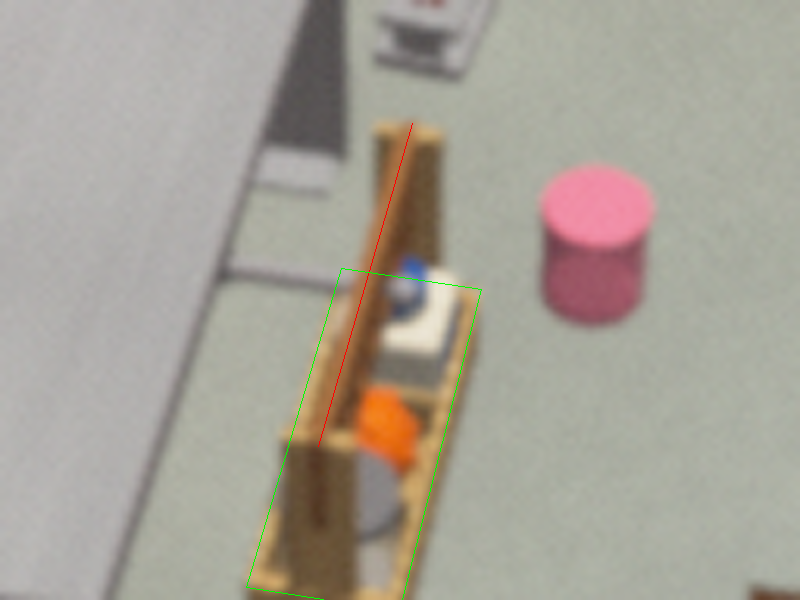

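Run:
```python
from h import *
f=lambda c:grab_frame(c)["img"][130:226,190:318].astype(float)
a=f("top");sleep(1.0);b=f("top")
print(np.abs(cv2.GaussianBlur(a-b,(5,5),0)).max(),get_state()["clock"])
sign_off()
```

```text
2.17578125 24.4333
the job is handed in; nothing more can be done
```

I hung the caddy on the rod's neck by the hole 26 mm from its middle on the bottle side. That hole lies almost under the load's centre of mass, which I worked out at about 26.5 mm from the middle. I handed the job in at about 24.4 s; no verdict is reported.

- **Threading:** the hole passed over the ball end with no measurable contact. The move toward the collar stopped on about 2.5 N, where I expected to meet it.
- **Lowering:** the caddy met the rod with the hole centre about 7 mm below the rod's axis, where it belongs on the neck. For a moment the rod carried about 10–11 N, more than I intended but under the 15 N limit. I raised the arm by a few tenths of a millimetre until the rod carried about 5 N, then opened the gripper.
- **Last pictures:** in both camera views the caddy matches a level outline to within about 1–2°. The bottle, ball and canister are in their pockets, and two top-view pictures 1 s apart showed no motion. The gripper was clear and away from everything.
- **Not rechecked:** I did not measure the spray bottle, peg rack or peg box again at the end. The arm's path stayed clear of all three.
- **Disagreement:** the two cameras differed by about 4–5 mm. At the gripper, the error was in the side camera, so I relied on the top camera and on the caddy's position relative to the rod.

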